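# Close the jar snugly

### The job

The square jar outside the wooden rack has its black lid only loosely on. Stand the jar fully down in the rack's free square recess, which keeps it from turning, and screw its lid down clockwise until it is snug: stop soon after the resistance rises, so that the seal is pressed but not crushed by overtightening. Leave everything else on the worktop where it is.

Things in the scene. Friction and masses are not known exactly. Their poses are not given: they have to be found in the camera images.
- jar: The square jar of milky glass to be closed, standing loose on the worktop right of the rack: body 60 x 60 mm with rounded edges, 70 mm high; above it a round shoulder and neck, 47 to 54 mm across, up to the rim at 98 mm. 0.4 to 0.6 kg with its lid. Origin: centre of its underside, z up; its sides face its own x and y. On the open worktop it would spin with its lid.
- lid: The jar's screw lid: black plastic, round, ribbed, 64 mm across, 20 mm high, already on the thread and not to be taken off. Origin: centre of its lower edge, z up. It tightens clockwise seen from above and sinks 1.5 mm a radian; loose, its lower edge is 83.7 to 84.7 mm above the jar's underside, and at 83 mm the seal meets the rim. The jar can be lifted by its lid.
- lid_top (a point): Centre of the lid's top, 20 mm above its lower edge. Loose, the lid turns against some 0.05 N m for 0.45 to 1.15 rad (different each time) until the seal meets the rim. Then the torque jumps to 0.6 N m and climbs by 1.5 N m a radian as the seal is squeezed. Snug is 0.7 to 1.0 N m; over 1.2 N m (0.4 rad past first touch, 0.6 mm of squeeze) the seal is crushed. Let go, it stays.
- rack: The wooden serving rack, 100 x 250 x 34 mm, fast on the worktop, with two square recesses 125 mm apart along its own y axis, sides along its own x and y. Origin: centre of its underside.
- free_recess (a point): Centre of the floor of the rack's empty recess, 10 mm above the worktop and 62.5 mm from the rack's origin toward the rack's -y (the robot's right). The recess is 63 x 63 mm, 24 mm deep, with a 3 mm bevel at its mouth, 34 mm above the worktop.
- closed_jar: A second jar of the same kind in the rack's other recess, its lid already tight, 60 x 60 x 102 mm. Bystander; origin under its centre.
- honey_jar: Round jar with a black lid, 63 x 63 x 94 mm, left of the rack. Bystander; origin under its centre.
- mill: Small white shaker, 44 x 44 x 90 mm, at the left. Bystander; origin under its centre.
- mug: White mug with spots, 78 x 114 x 93 mm, at the left. Bystander; origin under its centre.
- jam_a: Small portion cup, 64 x 58 x 27 mm, the farthest of three at the right. Bystander; origin under its centre.
- jam_b: Small portion cup, 64 x 58 x 27 mm, the middle one of three at the right. Bystander; origin under its centre.
- jam_c: Small portion cup, 64 x 58 x 27 mm, the nearest of three at the right. Bystander; origin under its centre.
- teaspoon: Teaspoon, 132 x 26 x 9 mm, at the left. Bystander; origin under its centre.

How it is judged:
By the outcome, as a careful person would: the job done as asked, in the order asked, and still so for the second after the job is handed in, with the robot touching nothing.
It also fails if it takes over 58 s, if anything falls off the work surface, if the arm or the gripper's body presses on something with over 40 N, if the wrist force passes 120 N, or if a joint passes its speed limit or range.

### The arm

A 6-joint arm with a two-finger parallel gripper is mounted at the origin on a cart in front of the work surface, level with it; the furniture and walls round the work are solid. World frame = base frame: x ahead of the robot, y to its left, z up, the work surface at z = 0. Lengths are in m, angles in degrees, forces in N, time in s.
With the tool pointing down it reaches from about 0.3 to 0.75 m from the base axis. Payload 8.5 kg.
Tool frame: the origin (TCP) lies at the very end of the fingers, on their centre line; the grasp point (between the pads) lies 19 mm behind it (env.hold_point_z is the distance from the TCP to the grasp point, in m); z points along the fingers, y is the line along which they close (so a half turn about z gives the same grasp; the last joint's range is limited). The gripper opens to 85 mm and grips with 20 to 120 N. Pads are 22 mm wide; open, the fingers measure 114 mm over their backs; the gripper's body (76 mm by 85 mm) begins 54 mm behind the grasp point. The pads swing forward as they close: fully open they stand 13 mm farther back than shut.
Start: joints at [-82.007, 21.807, 74.336, -0, 83.858, -12.336], TCP at [0.191, -0.516, 0.231] pointing down, gripper open.
Joint ranges: [-178.18, 178.18], [-50.72, 133.34], [12.68, 142.11], [-81.47, 261.47], [9.98, 163.14], [-165.26, 165.26]. Speed limits (degrees/s): [136.94, 136.94, 180, 180, 180, 180].

### API

Orientations are given as a 3x3 rotation matrix whose columns are the frame's x, y, z axes.
In Python, from rig import env, optics gives the robot as it stands.
- The arm moves only by the shell command python3 -m jog 'ROWS' [OPENING] [FORCE]. ROWS is JSON, a list of rows, each an object with "linear": the shift along the tool's x, y, z in units of 40 mm (1.0 is 40 mm), a list of three; "roll": the turn about the tool's z in units of 5 degrees (1.0 is 5 degrees). A call has 1 to 12 rows; each row shifts and turns the commanded pose from where the row before left it, along the tool's axes as they then stand; what a row does not reach is not made up. A row lasts 1/12 s, in which the tool goes at most 41.7 mm and 7.16 degrees, less where a joint would pass 70% of its speed; a pose out of reach is approached as far as the arm can. A call is refused whole if a number of a shift passes 1 or a number of a turn 1, either way. A call with a gripper value outside its range is refused whole. OPENING is the opening, from -1 (shut) to 1 (fully open), set as the call begins (- or left out, the last holds). The fingers move at their own pace and stop on an object; FORCE is the grip in N (left out, the last holds). Time passes only in rows, so rows that do not move let the fingers close. It gives the time, the measured TCP pose, the force, the opening and the grip force at its end, in the units of the state.
- env.observe(): the state, without advancing time (a new reading comes with each control period).
- optics.get_image(name): name is "scene" or "top" or "wrist"; returns the picture (384x512x3 uint8, red, green, blue); there is no depth.
- optics.calibration(name): a dict with "fov_y" (degrees; the focal length in pixels is half the picture's height over the tangent of half this angle, whatever the lens; pixels are square), "cx", "cy" (the principal point, pixels), "D" ([k1, k2, p1, p2, k3] as OpenCV has them; the pictures are not rectified), "T" (4x4, takes a point from camera to world coordinates). Camera axes: x right, y down, z forward; pixel columns grow to the right and rows downward; lengths in m; the calibration is good to about 2 mm. A picture is of the moment at which its call begins: read the wrist's pose just before it. calibration takes no time and is no camera call; for the wrist camera it gives the pose at the moment of the call.
- env.close_job(): hands the job in; it is judged then, once.
The state is a dict: "time_s": time; "q": joint angles; "qvel": joint speeds; "joint_efforts": joint torques, N m; "position": TCP position; "tool_rot": TCP orientation; "ft_force": force on the tool from outside, world axes, zero at the start; "wrist_torque": the same for the moment, N m; "grip_width": finger opening in m; "gripper_force": force on a finger pad.
Only numpy, scipy, OpenCV 4.12 (cv2) and the standard library are available. Lean on these libraries where they do the work, as an engineer would, in place of code of your own. Each camera call takes 0.05 s, during which the arm holds its last target. There are 200 camera calls.

## Working session

There is one attempt and no reset: what is moved stays moved. The work goes in short steps, Python scripts to look and compute and a shell command to move; the robot and the scene stay as the last step left them, time stands still between calls to the robot, and variables do not carry over. Pictures are saved under pics/ and viewed, at most 10 in all, crops included, and the job is handed in when it is done.

```bash
mkdir -p pics; ls; python3 - <<'E'
from rig import env, optics
import cv2,numpy as np
s=env.observe()
for k,v in s.items(): print(k,np.round(v,4).tolist())
for n in ("scene","top","wrist"):
    c=optics.calibration(n); print(n,{k:np.round(v,3).tolist() for k,v in c.items()})
    cv2.imwrite(f"pics/{n}0.png",optics.get_image(n)[:,:,::-1])
E
```

```text
pics
time_s 0.0
q [-82.0043, 21.8413, 74.3856, 0.0005, 83.8575, -12.3345]
qvel [0.0292, 0.0208, 0.0238, 0.0615, 0.019, -0.006]
joint_efforts [0.0003, -44.8464, -23.1279, -0.0002, 0.0047, -0.0]
position [0.1911, -0.5154, 0.2307]
tool_rot [[0.9377, 0.3474, -0.0002], [0.3474, -0.9377, 0.0015], [0.0003, -0.0014, -1.0]]
ft_force [0.1113, -0.6228, 0.304]
wrist_torque [0.0112, 0.0173, 0.0234]
gripper_force 0.0
grip_width 0.0856
scene {'fov_y': 54.934, 'cx': 254.451, 'cy': 186.741, 'D': [-0.054, 0.0, 0.0, 0.0, 0.0], 'T': [[-0.875, -0.275, 0.399, 0.058], [-0.485, 0.513, -0.708, 0.946], [-0.01, -0.813, -0.582, 0.777], [0.0, 0.0, 0.0, 1.0]]}
top {'fov_y': 51.271, 'cx': 252.741, 'cy': 190.517, 'D': [0.022, 0.0, 0.0, 0.0, 0.0], 'T': [[0.017, -0.994, 0.108, 0.35], [-1.0, -0.017, 0.004, 0.099], [-0.002, -0.108, -0.994, 1.561], [0.0, 0.0, 0.0, 1.0]]}
wrist {'fov_y': 68.626, 'cx': 259.023, 'cy': 189.992, 'D': [0.011, 0.0, 0.0, 0.0, 0.0], 'T': [[0.347, -0.89, -0.297, 0.268], [-0.938, -0.329, -0.109, -0.487], [-0.001, 0.317, -0.949, 0.374], [0.0, 0.0, 0.0, 1.0]]}
```

View pics/top0.png

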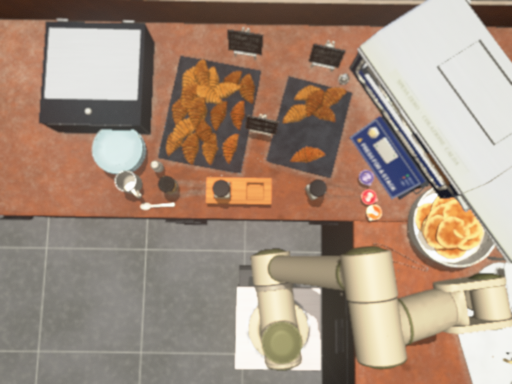

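View pics/scene0.png

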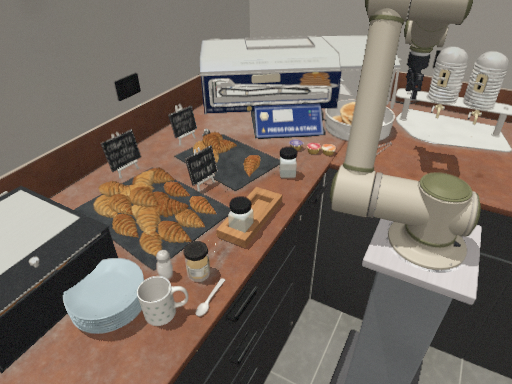

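The top view shows the jar's lid at (317,188), the rack spanning (205..271, 177..205) with its free recess at about (258,191), and the closed jar at (221,189). The scene view agrees: loose jar at (288,162), rack at (250,218).

```bash
cat > h.py <<'E'
import numpy as np,cv2
from rig import env,optics
def K(c):
    f=192/np.tan(np.radians(c["fov_y"]/2)); return np.array([[f,0,c["cx"]],[0,f,c["cy"]],[0,0,1.]])
def cast(c,uv,z):
    p=cv2.undistortPoints(np.float64(uv).reshape(-1,1,2),K(c),np.float64(c["D"])).reshape(-1,2)
    T=np.array(c["T"]); d=np.c_[p,np.ones(len(p))]@T[:3,:3].T; o=T[:3,3]
    return o+d*((z-o[2])/d[:,2])[:,None]
def to_tool(p):   # world shift to tool axes, units of 40 mm
    s=env.observe(); return np.array(s["tool_rot"]).T@(np.array(p)-s["position"])/0.04
def st():
    s=env.observe(); print(s["time_s"],*[np.round(s[k],4).tolist() for k in("position","q","ft_force","wrist_torque","grip_width","gripper_force")],np.degrees(np.arctan2(s["tool_rot"][1][1],s["tool_rot"][0][1])))
E
python3 - <<'E'
from h import *
c=optics.calibration("top"); 
print("lid",cast(c,[317,188],.114)); print("recess,closed",cast(c,[[258,191]],.034),cast(c,[[221,189]],.113)); print("rack",cast(c,[[205,178],[271,178],[271,205],[206,205]],.034))
print("jam",cast(c,[[366,177],[369,197]],.027)); st()
print(to_tool([.33,-.13,.27]))
E
```

```text
lid [[ 0.52017422 -0.12911285  0.114     ]]
recess,closed [[0.51418005 0.08456808 0.034     ]] [[0.51070439 0.22021142 0.113     ]]
rack [[0.5610867  0.28953331 0.034     ]
 [0.56539769 0.0352854  0.034     ]
 [0.46117823 0.03401215 0.034     ]
 [0.45695954 0.28257552 0.034     ]]
jam [[ 0.57640311 -0.33175141  0.027     ]
 [ 0.49898964 -0.34219735  0.027     ]]
0.15 [0.191, -0.5155, 0.2308] [-82.007, 21.8348, 74.3738, -0.0005, 83.8593, -12.3352] [0.3717, -1.0473, -0.2913] [-0.012, -0.0354, -0.0337] 0.0852 0.0 -69.6718166909296
[ 6.60607662 -7.83165565 -0.96845088]
```

```bash
R='{"linear":[0.737,-0.554,-0.108],"roll":0}'
python3 -m jog '[{"linear":[0.737,-0.554,-0.108],"roll":0},{"linear":[0.737,-0.554,-0.108],"roll":0},{"linear":[0.737,-0.554,-0.108],"roll":0},{"linear":[0.737,-0.554,-0.108],"roll":0},{"linear":[0.737,-0.554,-0.108],"roll":0},{"linear":[0.737,-0.554,-0.108],"roll":0},{"linear":[0.737,-0.554,-0.108],"roll":0},{"linear":[0.737,-0.554,-0.108],"roll":0}]' 1
python3 -m jog '[{"linear":[0.737,-0.554,-0.108],"roll":0},{"linear":[0.737,-0.554,-0.108],"roll":0},{"linear":[0.737,-0.554,-0.108],"roll":0},{"linear":[0.737,-0.554,-0.108],"roll":0},{"linear":[0.737,-0.554,-0.108],"roll":0},{"linear":[0.737,-0.554,-0.108],"roll":0},{"linear":[0.737,-0.554,-0.108],"roll":0},{"linear":[0.737,-0.554,-0.108],"roll":0},{"linear":[0,0,0],"roll":1},{"linear":[0,0,0],"roll":1},{"linear":[0,0,0],"roll":1},{"linear":[0,0,0],"roll":1}]'
python3 -m jog '[{"linear":[0,0,0],"roll":0},{"linear":[0,0,0],"roll":0},{"linear":[0,0,0],"roll":0}]'
python3 - <<'E'
from h import *
st(); c=optics.calibration("wrist"); im=optics.get_image("wrist"); cv2.imwrite("pics/w1.png",im[:,:,::-1]); import pickle; pickle.dump(c,open("w1.pkl","wb")); st()
E
```

```text
time_s: 0.82
position: [0.3511, -0.2658, 0.266]
tool_rot: [[0.938, 0.347, -0.0], [0.347, -0.938, 0.0], [-0.0, -0.0, -1.0]]
ft_force: [1.3, -0.5, 1.2]
grip_width: 0.0856
gripper_force: 0.0
time_s: 1.82
position: [0.5102, -0.019, 0.3001]
tool_rot: [[1.0, 0.002, -0.001], [0.002, -1.0, 0.0], [-0.001, -0.0, -1.0]]
ft_force: [-0.6, 0.1, 0.0]
grip_width: 0.0852
gripper_force: 0.0
time_s: 2.07
position: [0.5101, -0.0194, 0.3003]
tool_rot: [[1.0, 0.008, -0.0], [0.008, -1.0, 0.0], [-0.0, -0.0, -1.0]]
ft_force: [0.3, -0.5, 0.1]
grip_width: 0.0852
gripper_force: 0.0
2.0667 [0.5101, -0.0194, 0.3003] [-15.4895, 15.3911, 72.515, 0.0008, 92.1117, 74.0474] [0.2865, -0.4983, 0.109] [0.0562, -0.0454, 0.0329] 0.0852 0.0 -89.53693601809381
2.1167 [0.5101, -0.0195, 0.3004] [-15.4894, 15.3866, 72.5112, -0.0014, 92.1123, 74.073] [0.3779, -0.0283, 0.018] [-0.0321, 0.012, 0.0303] 0.0855 0.0 -89.56245722235941
```

View pics/w1.png

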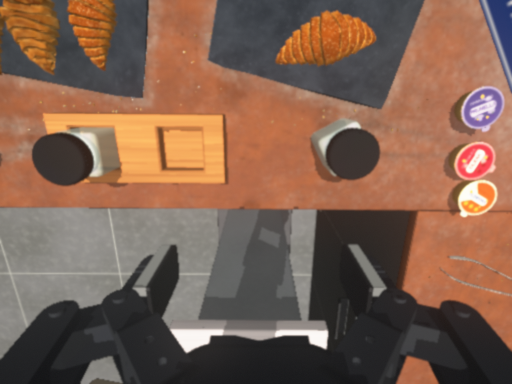

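The wrist view shows the loose jar's lid at (352,151) with the turned glass body below-left, the recess mouth at about (158..206, 127..171), and the rack's right end at x≈224.

```bash
python3 - <<'E'
from h import *
im=cv2.imread("pics/w1.png")
a=cv2.resize(im[105:195,140:230],(500,500),interpolation=cv2.INTER_CUBIC)[:, :400]
a=cv2.resize(im[105:195,150:230],(352,396),interpolation=cv2.INTER_CUBIC)
b=cv2.resize(im[105:195,300:390],(396,396),interpolation=cv2.INTER_CUBIC)
cv2.imwrite("pics/crop1.png",np.hstack([a,b]))
E
```

```text
(no output)
```

View pics/crop1.png

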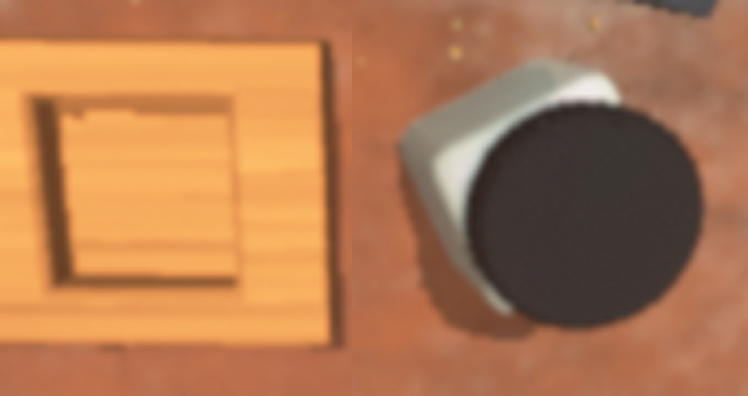

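```bash
python3 - <<'E'
from h import *
import pickle
c=pickle.load(open("w1.pkl","rb")); im=cv2.imread("pics/w1.png"); hsv=cv2.cvtColor(im,cv2.COLOR_BGR2HSV); H,S,V=[hsv[...,i].astype(int) for i in range(3)]
def comp(m,uv):
    n,l=cv2.connectedComponents(m.astype(np.uint8)); return (l==l[uv[1],uv[0]]).astype(np.uint8)
# lid
def lid(uv,z):
    m=comp(V<90,uv); k=max(cv2.findContours(m,0,1)[0],key=cv2.contourArea); e=cv2.fitEllipse(cv2.convexHull(k)); print("lid ellipse",e); return cast(c,[e[0]],z)
print(lid((352,155),.1042)); print(lid((60,160),.112))
# rack edges by profile: orange
m=(H>10)&(H<22)&(V>175)&(S>90)
m=comp(m,(215,150)); k=max(cv2.findContours(m,0,1)[0],key=cv2.contourArea)[:,0]
def line(sel):
    vx,vy,x,y=cv2.fitLine(np.float32(sel),cv2.DIST_HUBER,0,.01,.01).ravel(); return np.array([[x,y],[x+40*vx,y+40*vy]])
print("bbox",cv2.boundingRect(k))
mx=k[:,0].max()
for n,s in(("right",k[(k[:,0]>mx-4)&(abs(k[:,1]-149)<28)]),("top",k[(k[:,1]<122)&(k[:,0]>130)&(k[:,0]<218)]),("bot",k[(k[:,1]>178)&(k[:,0]>130)&(k[:,0]<218)])):
    w=cast(c,line(s),.034); d=w[1]-w[0]; print(n,len(s),w[0],np.degrees(np.arctan2(d[1],d[0])))
# jar outline
m=(S<90)&(V>90); m=comp(m,(322,142))|comp(V<90,(352,155)); k=cv2.findContours(m,0,1)[0]; k=max(k,key=cv2.contourArea)[:,0]
for n,z,a,b in(("botUL",0,(314,134),(336,120)),("botL",0,(314,142),(332,174)),):
    a,b=np.array(a,float),np.array(b,float); L=np.linalg.norm(b-a);u=(b-a)/L; r=k-a; t=r@u; o=abs(r[:,0]*u[1]-r[:,1]*u[0])
    s=k[(t>4)&(t<L-4)&(o<4)]; l=line(s); w=cast(c,l,z); d=w[1]-w[0]; print(n,len(s),l.round(1).tolist(),w[0],np.degrees(np.arctan2(d[1],d[0])))
E
```

```text
lid ellipse ((351.9695129394531, 153.31578063964844), (49.74534225463867, 54.07587432861328), 61.475833892822266)
[[ 0.52651393 -0.13164477  0.1042    ]]
lid ellipse ((62.220863342285156, 158.46022033691406), (50.37446594238281, 61.80451202392578), 110.39566802978516)
[[0.51907818 0.21566603 0.112     ]]
bbox (41, 109, 184, 75)
right 55 [0.508933   0.03400284 0.034     ] -179.58767956375337
top 87 [0.56688641 0.10755098 0.034     ] -89.39583297702765
bot 87 [0.46544973 0.10332713 0.034     ] -89.56349574792519
botUL 16 [[325.1000061035156, 126.5], [360.1000061035156, 107.19999694824219]] [ 0.54785753 -0.12040689  0.        ] -60.22658792443049
botL 25 [[321.1000061035156, 159.10000610351562], [341.0, 193.8000030517578]] [ 0.49669942 -0.11823921  0.        ] -147.2312345833408
```

```bash
cat >> h.py <<'E'
def comp(m,uv):
    n,l=cv2.connectedComponents(m.astype(np.uint8)); return (l==l[uv[1],uv[0]]).astype(np.uint8)
def lidc(c,im,uv,z,r=.032):   # im BGR; lid-top centre: far outline is the top circle
    m=comp(im.max(2)<90,uv); k=max(cv2.findContours(m,0,1)[0],key=cv2.contourArea)[:,0]
    w=cast(c,k,z)[:,:2]; o=np.array(c["T"])[:2,3]; d=w.mean(0)-o; d/=np.linalg.norm(d); n=np.array([-d[1],d[0]])
    a,b=w@d,w@n; mid=(b.max()+b.min())/2; print("width",b.max()-b.min(),"depth",a.max()-a.min())
    return d*(a.max()-r)+n*mid
E
python3 - <<'E'
from h import *
import pickle
c=pickle.load(open("w1.pkl","rb")); im=cv2.imread("pics/w1.png")
print(lidc(c,im,(352,155),.1042),lidc(c,im,(62,160),.112))
print(cast(c,[[156.5,127],[203.4,127],[204.1,170.5],[161,170.5]],.034))
E
```

```text
width 0.06194229521774952 depth 0.06449264232540196
width 0.061103904290350064 depth 0.07066586456764691
[ 0.52539203 -0.13162226] [0.51718792 0.21880274]
[[0.54867996 0.12760216 0.034     ]
 [0.54926524 0.0608675  0.034     ]
 [0.48534224 0.06338567 0.034     ]
 [0.48483282 0.12784452 0.034     ]]
```

```bash
python3 -m jog '[{"linear":[0.09,0.70,0.5],"roll":0},{"linear":[0.09,0.70,0.5],"roll":0},{"linear":[0.09,0.70,0.5],"roll":0},{"linear":[0.09,0.70,0.5],"roll":0}]' 1
python3 -m jog '[{"linear":[0,0,0],"roll":-1},{"linear":[0,0,0],"roll":-1},{"linear":[0,0,0],"roll":-1},{"linear":[0,0,0],"roll":-1},{"linear":[0,0,0],"roll":-1},{"linear":[0,0,0],"roll":-1},{"linear":[0,0,0],"roll":-1},{"linear":[0,0,0],"roll":-1},{"linear":[0,0,0],"roll":-1},{"linear":[0,0,0],"roll":0},{"linear":[0,0,0],"roll":0},{"linear":[0,0,0],"roll":0}]'
python3 - <<'E'
from h import *
import pickle
st(); c=optics.calibration("wrist"); im=optics.get_image("wrist")[:,:,::-1].copy(); cv2.imwrite("pics/w2.png",im); pickle.dump(c,open("w2.pkl","wb"))
T=np.array(c["T"]); p=np.linalg.inv(T)@[.5254,-.1316,.1042,1]; q=K(c)@p[:3]; q/=q[2]; print(q)
P=lidc(c,im,(int(q[0]),int(q[1])),.1042); print(P); print(to_tool([*P,.076]))
E
```

```text
time_s: 2.45
position: [0.5252, -0.1325, 0.2197]
tool_rot: [[1.0, 0.008, 0.0], [0.008, -1.0, -0.0], [0.0, 0.0, -1.0]]
ft_force: [0.2, 0.1, 0.3]
grip_width: 0.0853
gripper_force: 0.0
time_s: 3.45
position: [0.5252, -0.1313, 0.2204]
tool_rot: [[0.704, 0.71, -0.0], [0.71, -0.704, 0.0], [-0.0, -0.0, -1.0]]
ft_force: [0.9, -0.6, 0.3]
grip_width: 0.0855
gripper_force: 0.0
3.45 [0.5252, -0.1313, 0.2204] [-26.5721, 21.4109, 76.8258, -0.0007, 81.7659, 18.2074] [0.8668, -0.58, 0.3126] [-0.0131, -0.0107, 0.0186] 0.0855 0.0 -44.77948340806741
[259.59671549 185.72985086   1.        ]
width 0.06119469677416112 depth 0.06397639661721524
[ 0.52532852 -0.13287388]
[-0.02512634  0.02864264  3.61126989]
```

View pics/w2.png

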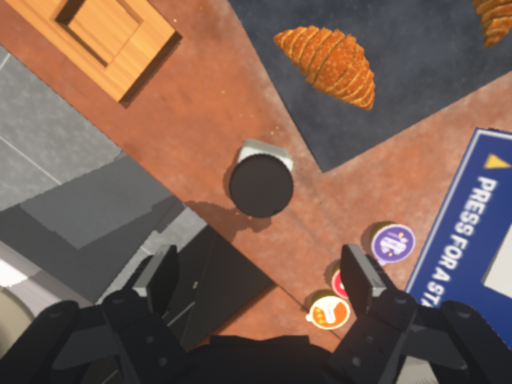

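The jar's lid is centred at (262,185) between the fingers; its visible edge (243,142)–(292,155) gives a yaw of about 30.5°, so it must turn 30° clockwise to match the rack. I'll descend and grip.

```bash
python3 -m jog '[{"linear":[-0.006,0.007,0.8],"roll":0},{"linear":[-0.006,0.007,0.8],"roll":0},{"linear":[-0.006,0.007,0.8],"roll":0},{"linear":[-0.006,0.007,0.6],"roll":0},{"linear":[0,0,0.4],"roll":0},{"linear":[0,0,0.2],"roll":0},{"linear":[0,0,0],"roll":0},{"linear":[0,0,0],"roll":0}]' 1
python3 -m jog '[{"linear":[0,0,0],"roll":0},{"linear":[0,0,0],"roll":0},{"linear":[0,0,0],"roll":0},{"linear":[0,0,0],"roll":0},{"linear":[0,0,0],"roll":0},{"linear":[0,0,0],"roll":0},{"linear":[0,0,0],"roll":0},{"linear":[0,0,0],"roll":0},{"linear":[0,0,0],"roll":0},{"linear":[0,0,0],"roll":0},{"linear":[0,0,0],"roll":0},{"linear":[0,0,0],"roll":0}]' -1 60
python3 -c "from h import *;st()"
```

```text
time_s: 4.17
position: [0.5257, -0.1329, 0.077]
tool_rot: [[0.703, 0.711, 0.001], [0.711, -0.703, -0.0], [0.0, 0.001, -1.0]]
ft_force: [0.8, 0.1, 0.6]
grip_width: 0.0853
gripper_force: 0.0
time_s: 5.17
position: [0.5261, -0.1332, 0.0781]
tool_rot: [[0.703, 0.711, 0.003], [0.711, -0.703, -0.002], [0.001, 0.003, -1.0]]
ft_force: [-0.7, 0.4, 6.3]
grip_width: 0.0625
gripper_force: 63.7
5.1667 [0.5261, -0.1332, 0.0781] [-26.7049, 30.2373, 88.4051, -0.0057, 61.1695, 17.9712] [-0.6601, 0.352, 6.3224] [-0.0188, 0.1441, 0.0514] 0.0625 63.657 -44.673441857103896
```

```bash
python3 -m jog '[{"linear":[0,0,-0.3],"roll":0},{"linear":[0,0,-0.5],"roll":0},{"linear":[0,0,-0.6],"roll":0},{"linear":[0,0,-0.6],"roll":0},{"linear":[0,0,0],"roll":1},{"linear":[0,0,0],"roll":1},{"linear":[0,0,0],"roll":1},{"linear":[0,0,0],"roll":1},{"linear":[0,0,0],"roll":1},{"linear":[0,0,0],"roll":1}]'
python3 -m jog '[{"linear":[0.08,-0.349,0],"roll":0},{"linear":[0.16,-0.697,0],"roll":0},{"linear":[0.16,-0.697,0],"roll":0},{"linear":[0.16,-0.697,0],"roll":0},{"linear":[0.16,-0.697,0],"roll":0},{"linear":[0.16,-0.697,0],"roll":0},{"linear":[0.16,-0.697,0],"roll":0},{"linear":[0.16,-0.697,0],"roll":0},{"linear":[0.08,-0.349,0],"roll":0},{"linear":[0,0,0],"roll":0},{"linear":[0,0,0],"roll":0},{"linear":[0,0,0],"roll":0}]'
python3 - <<'E'
from h import *
import pickle
st(); c=optics.calibration("wrist"); im=optics.get_image("wrist")[:,:,::-1].copy(); cv2.imwrite("pics/w3.png",im); pickle.dump(c,open("w3.pkl","wb"))
s=optics.calibration("scene");  sc=optics.get_image("scene")[:,:,::-1]; cv2.imwrite("pics/s3.png",sc)
crop=cv2.resize(sc[150:260,190:310],(419,384),interpolation=cv2.INTER_CUBIC)
cv2.imwrite("pics/both3.png",cv2.resize(np.hstack([im[:,100:480],crop]),None,fx=1,fy=1))
E
```

```text
time_s: 6.0
position: [0.525, -0.1326, 0.1566]
tool_rot: [[0.966, 0.26, -0.0], [0.26, -0.966, 0.0], [-0.0, -0.0, -1.0]]
ft_force: [1.2, -0.0, -5.1]
grip_width: 0.0617
gripper_force: 68.0
time_s: 7.0
position: [0.5156, 0.0957, 0.1565]
tool_rot: [[0.964, 0.265, -0.0], [0.265, -0.964, -0.0], [-0.0, 0.0, -1.0]]
ft_force: [-0.6, 0.2, -4.0]
grip_width: 0.0623
gripper_force: 68.0
7.0 [0.5156, 0.0957, 0.1565] [-2.4285, 23.2021, 85.4406, -0.0146, 71.3603, 72.2092] [-0.5611, 0.2293, -4.0168] [0.1347, 0.0448, 0.0036] 0.0623 68.0146 -74.63298491458123
```

View pics/both3.png

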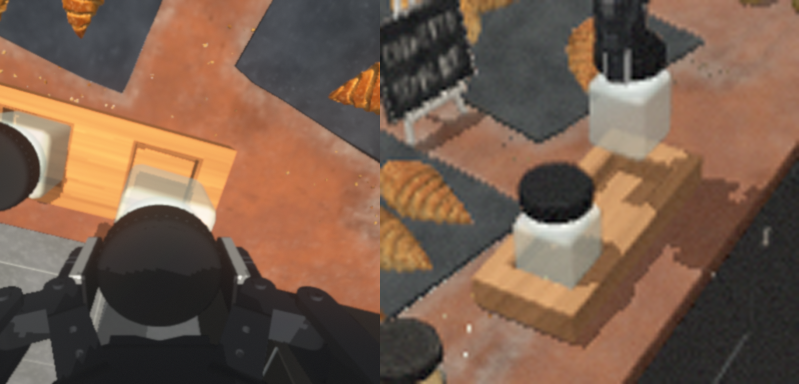

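```bash
python3 - <<'E'
import cv2,numpy as np
im=cv2.imread("pics/w3.png"); cv2.imwrite("pics/crop3.png",cv2.resize(im[135:235,200:345],(798,550),interpolation=cv2.INTER_CUBIC))
E
```

```text
(no output)
```

View pics/crop3.png

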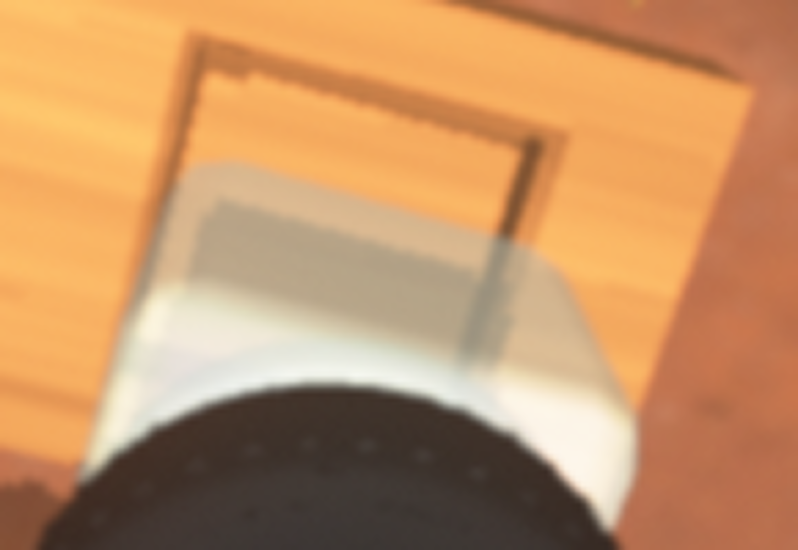

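```bash
python3 - <<'E'
from h import *
import pickle
c=pickle.load(open("w3.pkl","rb")); f=lambda p,z:cast(c,np.array(p)/5.5+[200,135],z)
ang=lambda w:np.degrees(np.arctan2(*(w[1]-w[0])[[1,0]]))
m=f([[188,35],[568,132]],.034); r=f([[750,92],[640,405]],.034); j=f([[240,163],[540,248]],.0785); b=f([[165,288],[600,396]],.1485)
for n,w in zip("mouth right jarbottom shoulder".split(),(m,r,j,b)): print(n,w[:,:2].round(4).tolist(),ang(w))
E
```

```text
mouth [[0.5493, 0.1297], [0.5504, 0.0618]] -89.04714589064696
right [[0.5654, 0.0337], [0.5051, 0.0329]] -179.28939924259524
jarbottom [[0.5408, 0.116], [0.54, 0.0697]] -90.9261018594085
shoulder [[0.5431, 0.1207], [0.5435, 0.074]] -89.42052731540939
```

Jar and recess are parallel to within about 1°. The mouth is centred at (0.5154, 0.0957), and the jar body sits about 3 mm short in x. I'll shift it and descend, watching the force.

```bash
python3 -m jog '[{"linear":[0.07,0.02,0],"roll":0},{"linear":[0,0,0.4],"roll":0},{"linear":[0,0,0.4],"roll":0},{"linear":[0,0,0.2],"roll":0},{"linear":[0,0,0],"roll":0},{"linear":[0,0,0],"roll":0}]'
python3 -m jog '[{"linear":[0,0,0.05],"roll":0},{"linear":[0,0,0.05],"roll":0},{"linear":[0,0,0.05],"roll":0},{"linear":[0,0,0.05],"roll":0},{"linear":[0,0,0.05],"roll":0},{"linear":[0,0,0],"roll":0},{"linear":[0,0,0],"roll":0}]'
python3 -c "from h import *;st()"
```

```text
time_s: 7.6
position: [0.5189, 0.0956, 0.1166]
tool_rot: [[0.965, 0.264, -0.0], [0.264, -0.965, 0.0], [-0.0, -0.0, -1.0]]
ft_force: [-0.4, 0.4, -3.7]
grip_width: 0.0622
gripper_force: 68.1
time_s: 8.18
position: [0.5186, 0.0959, 0.1064]
tool_rot: [[0.964, 0.264, -0.0], [0.264, -0.964, 0.0], [-0.0, -0.0, -1.0]]
ft_force: [-0.6, -0.3, -4.5]
grip_width: 0.0619
gripper_force: 68.1
8.1833 [0.5186, 0.0959, 0.1064] [-2.3985, 26.903, 88.8531, 0.0001, 64.2584, 72.2718] [-0.5917, -0.3443, -4.5356] [-0.0106, 0.0001, -0.0131] 0.0619 68.0955 -74.67034434656829
```

```bash
python3 -m jog '[{"linear":[0,0,0.05],"roll":0},{"linear":[0,0,0.05],"roll":0},{"linear":[0,0,0.05],"roll":0},{"linear":[0,0,0.05],"roll":0},{"linear":[0,0,0],"roll":0},{"linear":[0,0,0],"roll":0}]'
python3 -c "from h import *;st()"
```

```text
time_s: 8.68
position: [0.5186, 0.0959, 0.0983]
tool_rot: [[0.964, 0.264, -0.0], [0.264, -0.964, 0.0], [-0.0, -0.0, -1.0]]
ft_force: [0.7, 0.1, -4.7]
grip_width: 0.0623
gripper_force: 68.1
8.6833 [0.5186, 0.0959, 0.0983] [-2.3985, 27.5091, 89.4105, 0.0011, 63.0971, 72.2741] [0.7422, 0.0722, -4.73] [-0.0251, 0.0202, 0.0156] 0.0623 68.095 -74.67308912165747
```

```bash
python3 -m jog '[{"linear":[0,0,0.05],"roll":0},{"linear":[0,0,0.05],"roll":0},{"linear":[0,0,0.05],"roll":0},{"linear":[0,0,0.04],"roll":0},{"linear":[0,0,0],"roll":0},{"linear":[0,0,0],"roll":0}]'
python3 -m jog '[{"linear":[0,0,0.04],"roll":0},{"linear":[0,0,0],"roll":0},{"linear":[0,0,0],"roll":0}]'
python3 -c "from h import *;st()"
```

```text
time_s: 9.18
position: [0.5186, 0.0959, 0.0907]
tool_rot: [[0.964, 0.264, -0.0], [0.264, -0.964, 0.0], [-0.0, -0.0, -1.0]]
ft_force: [-0.3, 0.1, -4.8]
grip_width: 0.0621
gripper_force: 68.1
time_s: 9.43
position: [0.5186, 0.0959, 0.0892]
tool_rot: [[0.964, 0.264, -0.0], [0.264, -0.964, 0.0], [-0.0, -0.0, -1.0]]
ft_force: [-0.2, 0.2, -4.9]
grip_width: 0.0621
gripper_force: 68.1
9.4333 [0.5186, 0.0959, 0.0892] [-2.3966, 28.2077, 90.0268, -0.0001, 61.7708, 72.2728] [-0.1585, 0.1783, -4.8763] [-0.0284, -0.0117, -0.0129] 0.0621 68.0953 -74.66935299845277
```

```bash
python3 -m jog '[{"linear":[0,0,0.025],"roll":0},{"linear":[0,0,0],"roll":0},{"linear":[0,0,0],"roll":0}]'
python3 -m jog '[{"linear":[0,0,0.025],"roll":0},{"linear":[0,0,0],"roll":0},{"linear":[0,0,0],"roll":0}]'
python3 -c "from h import *;st()"
```

```text
time_s: 9.68
position: [0.5188, 0.0959, 0.0885]
tool_rot: [[0.964, 0.264, 0.0], [0.264, -0.964, 0.0], [0.0, 0.0, -1.0]]
ft_force: [0.7, 0.8, -1.7]
grip_width: 0.0621
gripper_force: 68.5
time_s: 9.93
position: [0.5189, 0.0961, 0.0881]
tool_rot: [[0.964, 0.264, 0.001], [0.264, -0.964, 0.0], [0.001, 0.0, -1.0]]
ft_force: [-1.9, 0.6, 5.8]
grip_width: 0.0623
gripper_force: 69.4
9.9333 [0.5189, 0.0961, 0.0881] [-2.3822, 28.2845, 90.1103, 0.0192, 61.5316, 72.2726] [-1.8648, 0.6399, 5.765] [0.2473, 0.4541, -0.0541] 0.0623 69.4357 -74.66399689499116
```

Contact came at exactly the expected height (TCP z ≈ 0.088), so the jar is fully seated. Now I'll screw, sinking with the thread.

```bash
python3 -m jog '[{"linear":[0,0,0],"roll":0},{"linear":[0,0,0.0016],"roll":0.5},{"linear":[0,0,0.0016],"roll":0.5},{"linear":[0,0,0.0016],"roll":0.5},{"linear":[0,0,0.0016],"roll":0.5},{"linear":[0,0,0.0016],"roll":0.5},{"linear":[0,0,0.0016],"roll":0.5},{"linear":[0,0,0.0016],"roll":0.5},{"linear":[0,0,0.0016],"roll":0.5},{"linear":[0,0,0],"roll":0}]' -1 90 >/dev/null
python3 -c "from h import *;st()"
```

```text
10.7667 [0.519, 0.0952, 0.0878] [-2.4291, 28.3117, 90.1357, -0.0876, 61.465, 92.4003] [-3.9234, -3.2727, 7.8256] [-0.5717, 0.5559, -0.0455] 0.0616 95.9663 -94.7876413252263
```

```bash
for i in 1; do python3 -m jog '[{"linear":[0,0,0.0016],"roll":0.5},{"linear":[0,0,0.0016],"roll":0.5},{"linear":[0,0,0],"roll":0}]' >/dev/null; python3 -c "from h import *;st()"; done
```

```text
11.0167 [0.519, 0.0951, 0.0877] [-2.4364, 28.3182, 90.1447, -0.1068, 61.4511, 97.3986] [-2.7225, -4.2403, 7.3247] [-0.7838, 0.579, 0.0166] 0.0614 96.0083 -99.78404329463424
```

```bash
python3 -m jog '[{"linear":[0,0,0.0016],"roll":0.5},{"linear":[0,0,0.0016],"roll":0.5},{"linear":[0,0,0],"roll":0}]' >/dev/null; python3 -c "from h import *;st()"
```

```text
11.2667 [0.519, 0.0951, 0.0876] [-2.4379, 28.3289, 90.1532, -0.1091, 61.4403, 102.4009] [-2.989, -4.1056, 8.3413] [-0.7796, 0.6567, -0.0352] 0.0614 96.0376 -104.78683337659204
```

```bash
python3 -m jog '[{"linear":[0,0,0.0016],"roll":0.5},{"linear":[0,0,0.0016],"roll":0.5},{"linear":[0,0,0],"roll":0}]' >/dev/null; python3 -c "from h import *;st()"
```

```text
11.5167 [0.5189, 0.0951, 0.0874] [-2.4318, 28.3367, 90.1629, -0.1271, 61.4235, 107.3585] [-3.1289, -4.507, 8.5992] [-0.7218, 0.5935, 0.4973] 0.0614 96.0684 -109.72967134332335
```

```bash
python3 -m jog '[{"linear":[0,0,0.0016],"roll":0.5},{"linear":[0,0,0],"roll":0},{"linear":[0,0,0],"roll":0}]' >/dev/null; python3 -c "from h import *;st()"
```

```text
11.7667 [0.5189, 0.095, 0.0874] [-2.4346, 28.3375, 90.1702, -0.1458, 61.4224, 109.7251] [-3.5732, -4.6836, 8.8607] [-0.846, 0.7124, 0.6188] 0.0614 96.0682 -112.09009185003858
```

```bash
python3 -m jog '[{"linear":[0,0,0.0016],"roll":0.5},{"linear":[0,0,0],"roll":0},{"linear":[0,0,0],"roll":0}]' >/dev/null; python3 -c "from h import *;st()"
```

```text
12.0167 [0.5188, 0.0949, 0.0873] [-2.4368, 28.3419, 90.1778, -0.1609, 61.4138, 112.2188] [-3.6982, -5.5409, 8.6315] [-0.9393, 0.7241, 0.6911] 0.0612 96.0633 -114.57887490547262
```

```bash
python3 -m jog '[{"linear":[0,0,0.0016],"roll":0.5},{"linear":[0,0,0],"roll":0},{"linear":[0,0,0],"roll":0}]' >/dev/null; python3 -c "from h import *;st()"
```

```text
12.2667 [0.5188, 0.0948, 0.0873] [-2.4416, 28.3462, 90.1842, -0.1748, 61.4154, 114.7126] [-4.8734, -5.8613, 8.6994] [-1.0795, 0.7801, 0.737] 0.0613 96.0638 -117.07084245806419
```

```bash
python3 -m jog '[{"linear":[0,0,0.0016],"roll":0.5},{"linear":[0,0,0],"roll":0},{"linear":[0,0,0],"roll":0}]' >/dev/null; python3 -c "from h import *;st()"
```

```text
12.5167 [0.5187, 0.0947, 0.0872] [-2.4457, 28.3499, 90.1944, -0.1884, 61.4119, 117.2082] [-4.4871, -6.6823, 9.8458] [-1.1121, 0.8457, 0.7799] 0.0614 96.0747 -119.56396337843857
```

```bash
python3 -m jog '[{"linear":[0,0,0.0016],"roll":0.5},{"linear":[0,0,0],"roll":0},{"linear":[0,0,0],"roll":0}]' >/dev/null; python3 -c "from h import *;st()"
```

```text
12.7667 [0.5186, 0.0946, 0.0871] [-2.4482, 28.3504, 90.2029, -0.2042, 61.4079, 119.7011] [-5.1846, -6.9598, 9.714] [-1.1934, 0.8667, 0.9084] 0.0617 96.0989 -122.05176631418936
```

Torque is 0.85–0.9 N m, which is snug, so I'll release and retreat upward.

```bash
python3 -m jog '[{"linear":[0,0,0],"roll":0},{"linear":[0,0,0],"roll":0},{"linear":[0,0,0],"roll":0},{"linear":[0,0,0],"roll":0},{"linear":[0,0,0],"roll":0},{"linear":[0,0,0],"roll":0},{"linear":[0,0,0],"roll":0},{"linear":[0,0,0],"roll":0}]' 1
python3 -m jog '[{"linear":[0,0,-0.3],"roll":0},{"linear":[0,0,-0.6],"roll":0},{"linear":[0,0,-0.8],"roll":0},{"linear":[0,0,-0.8],"roll":0},{"linear":[0,0,-0.8],"roll":0},{"linear":[0,0,-0.8],"roll":0},{"linear":[0,0,0],"roll":0},{"linear":[0,0,0],"roll":0},{"linear":[0,0,0],"roll":0}]'
python3 - <<'E'
from h import *
st(); a=optics.get_image("wrist")[:,:,::-1]; s=optics.get_image("scene")[:,:,::-1]
cv2.imwrite("pics/end.png",np.hstack([a[:,60:460],cv2.resize(s[150:280,180:315],(399,384),interpolation=cv2.INTER_CUBIC)]))
E
```

```text
time_s: 13.43
position: [0.5187, 0.0959, 0.086]
tool_rot: [[0.846, -0.532, -0.0], [-0.532, -0.846, 0.0], [-0.0, -0.0, -1.0]]
ft_force: [0.0, -0.8, 0.7]
grip_width: 0.0856
gripper_force: 0.0
time_s: 14.18
position: [0.5183, 0.0959, 0.2491]
tool_rot: [[0.846, -0.532, -0.001], [-0.532, -0.846, 0.0], [-0.001, 0.001, -1.0]]
ft_force: [-0.2, -0.0, -0.1]
grip_width: 0.0856
gripper_force: 0.0
14.1833 [0.5183, 0.0959, 0.2491] [-2.3999, 18.8074, 75.9725, -0.0023, 85.3026, 119.7734] [-0.2089, -0.0306, -0.0698] [0.0062, 0.0159, 0.0253] 0.0856 0.0 -122.17304904716939
```

View pics/end.png

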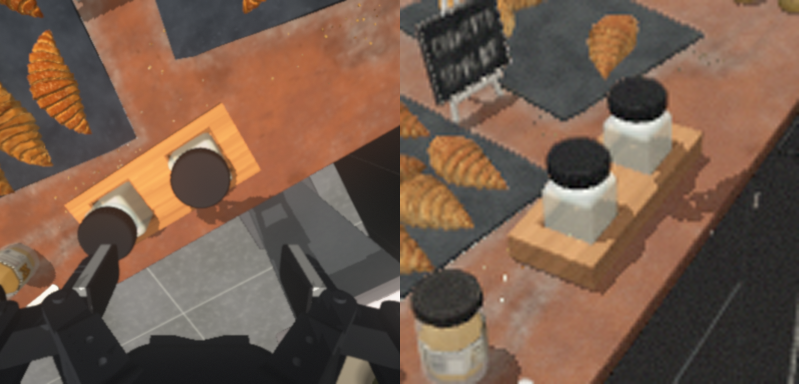

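The jar stands down in the recess at (200,178), at the same level as the closed jar at (107,230). Nothing else has moved and the gripper is clear, so I'll hand in.

```bash
python3 -c "from rig import env;print(env.close_job())"
```

```text
the job is handed in; nothing more can be done
None
```

The jar is fully down in the rack's free recess and its lid is screwed to about 0.85–0.9 N m, inside the snug range; nothing else was touched, and the job was handed in at about 14 s.

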